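# Slide the dye rack past the spring gate

### The arm

A 6-joint arm with a two-finger parallel gripper is mounted at the origin on the work surface. World frame = base frame: x ahead of the robot, y to its left, z up, the work surface at z = 0. Lengths are in m, angles in degrees, forces in N, time in s.
With the tool pointing down it reaches from about 0.25 to 0.725 m from the base axis. Payload 9.7 kg.
Tool frame: the origin (TCP) lies midway between the tips of the shut fingers; the grasp point (between the pads) lies bot.grasp_offset behind it (bot.grasp_offset is the distance from the TCP to the grasp point, in m); x points along the fingers, y is the direction in which the jaws open and shut, and the axes are right-handed (so a half turn about x gives the same grasp; the last joint's range is limited). The gripper opens to 85 mm and grips with 20 to 120 N. Pads are 22 mm wide; open, the fingers measure 114 mm over their backs; the gripper's body (76 mm by 85 mm) begins 54 mm behind the grasp point. The pads swing forward as they close: fully open they stand 13 mm farther back than shut.
Start: joints at [0, 4.979, 10.078, 95.1, 0, 90], TCP at [0.55, -0, 0.203] pointing down, gripper open.
Joint ranges: [-179.16, 179.16], [-48.56, 103.87], [-65.8, 70.77], [-126.05, 130.52], [-82.76, 87.17], [-180, 180]. Speed limits (degrees/s): [127.2, 127.2, 147.25, 180, 180, 180].

### API

Orientations are given as [roll, pitch, yaw] about the fixed x, y, z axes, in that order (R = Rz(yaw) Ry(pitch) Rx(roll)).
In Python, from workcell import status, camera, bot gives the robot as it stands.
- The arm moves only by the shell command python3 -m jog 'ROWS' [OPENING] [FORCE]. ROWS is text: rows parted by semicolons, each of 4 numbers parted by spaces: the shift along the tool's x, y, z in mm, then the turn about the tool's x in degrees. A call has exactly 8 rows; each row is the pose to reach, as a shift and turn from the pose commanded when the call began, along the tool's axes at that moment; what a row does not reach only later rows make up. A row lasts 1/8 s, in which the tool goes at most 62.5 mm and 10.7 degrees, less where a joint would pass 70% of its speed; a pose out of reach is approached as far as the arm can. A call with a gripper value outside its range is refused whole. OPENING is the opening, from 0 (shut) to 1 (fully open), set as the call begins (- or left out, the last holds). The fingers move at their own pace and stop on an object; FORCE is the grip in N (left out, the last holds). Time passes only in rows, so rows that repeat a pose let the fingers close, or fill a call up. It gives the time, the measured TCP pose, the force and the opening at its end, in the units of the state.
- status.get_obs(): the state, without advancing time (a new reading comes with each control period).
- camera(name): name is "scene" or "side" or "wrist"; returns a dict with "color" (480x640x3 uint8, red, green, blue), "vfov" (degrees; the focal length in pixels is half the picture's height over the tangent of half this angle, whatever the lens; pixels are square), "cx", "cy" (the principal point, pixels), "D" ([k1, k2, p1, p2, k3] as OpenCV has them; the pictures are not rectified), "rvec" (rotation vector, rad) and "tvec" (3), from world to camera coordinates, as OpenCV has them. Camera axes: x right, y down, z forward; pixel columns grow to the right and rows downward; lengths in m; the calibration is good to about 2 mm. A picture is of the moment at which its call begins. There is no depth.
- bot.job_done(): hands the job in, once; it reports no verdict.
The state is a dict: "time": time; "q": joint angles; "qd": joint speeds; "joint_efforts": joint torques, N m; "ee_pos": TCP position; "tcp_rot": TCP orientation; "wrist_force": force on the tool from outside, world axes, zero at the start; "torque": the same for the moment, N m; "opening": finger opening in m.
Only numpy, scipy, OpenCV 4.12 (cv2) and the standard library are available. Lean on these libraries where they do the work, as an engineer would, in place of code of your own. Each camera call takes 0.05 s, during which the arm holds its last target. There are 200 camera calls.

### The job

Press the yellow bar beside the chute down with one fingertip to hold the spring gate open, and with the other finger push the rack of dye bottles along the chute, past the gate, until it is fully home against the end stop. Do not let the gate touch the rack or its bottles, and do not pick the rack up. Then let go so that the gate shuts behind the bottles, and leave the jar, the thread spool and the brush where they are.

Things in the scene. Friction and masses are not known exactly. Their poses are not given: they have to be found in the camera images.
- chute: Fixed straight chute: grey floor, magenta side walls, open at its start. Origin on the table under the middle of the gate; x = direction of travel, y = left of travel, z up. All 'chute' x, y, z below are mm in this frame. Floor top at z 10, from x -297 to +88. Inside width 76 (y -38 to +38); walls 6 thick, tops at z 40.
- end_stop (a point): Centre of the face that stops the rack: a magenta plate across the chute's far end, face at chute x +80, top at z 65.
- gate_shaft (a point): Point on the axis of the steel gate shaft (10 mm thick), which runs along the chute outside its right wall (chute y -52, z 60; this point at x -150) on two dark posts at x -270 and x -30, 14 mm wide, tops at z 66.
- gate (a joint): Gate angle in rad: 0 shut (spring), 1.15 fully open (stop). The shaft carries the panel on one side and the yellow press bar on the other: pressing the bar down lifts the panel like a barrier; released, it shuts at once. Takes about 2 N at first, about 4 N fully down. The bottles pass clear under it at 1.0 rad or more.
- press_bar (a point): Middle of the yellow press bar: round, 18 mm thick, along the chute outside its right wall, x -288 to -55 (this point x -171.5), 40 mm from the shaft axis, joined to it by a thin arm at each end. Shut: axis at chute y -86, z 82. It swings down in an arc via y -92 to y -86, z 38 fully open; its top is then at z 47 (z 52 at 1.0 rad). A fingertip can slide along it between the arms.
- gate_panel: Yellow gate panel with a magenta stripe, 6 mm thick along the chute; origin on the shaft axis at chute x 0. Shut, it spans chute y -38 to +34, z 50 to 90. Open, it stands up over the right wall, its top about 150 mm above the table.
- rack: Loose wooden rack in the chute, 0.3 to 0.6 kg; origin at its underside's centre, x forward. Deck 175 x 72 x 8 mm; front part (x +22 to +87) a block with four fixed dye bottles, tops 65 above the underside: too tall for the shut gate. Starts with its front 20 to 60 before the gate. Home (front on the end stop): origin at chute x -7.5, bottles past the gate, only low deck under it.
- push_tab (a point): Centre of the rear face of the rack's upright push tab (the face to push; flush with the deck's rear end), 45 mm above the rack's underside. Tab 44 wide, 6 thick, top 76 above the table. With the rack home this point is at chute x -95, still before the gate.
- jar: Loose round jar, red lid, 54 mm across, 65 tall; origin under its centre. Leave alone.
- spool: Loose blue thread spool standing on end, 52 mm across, 62 tall; origin under its centre. Leave alone.
- brush: Loose green polishing brush lying bristles down, about 175 long, 45 wide, 38 tall; origin under its middle. Leave alone.
Not all that is in view belongs to the job. What is meant by the rack is not blue, green or orange, and is the larger of those in its own colour.

How it is judged:
By the outcome, as a careful person would: the job done as asked, in the order asked, and still so for the second after the job is handed in, with the robot touching nothing.
It also fails if it takes over 38 s, if anything falls off the work surface, if the arm or the gripper's body presses on something with over 40 N, if the wrist force passes 120 N, or if a joint passes its speed limit or range.

## Working session

There is one attempt and no reset: what is moved stays moved. The work goes in short steps, Python scripts to look and compute and a shell command to move; the robot and the scene stay as the last step left them, time stands still between calls to the robot, and variables do not carry over. Pictures are saved under pics/ and viewed, about 8 in all and at most 12, crops included, and the job is handed in when it is done.

```bash
mkdir -p pics; ls; cat > h.py <<'E'
import numpy as np,cv2
from workcell import status,camera,bot
def K(c):
    f=240/np.tan(np.radians(c["vfov"])/2); return np.array([[f,0,c["cx"]],[0,f,c["cy"]],[0,0,1.]])
def ray(c,px):
    p=cv2.undistortPoints(np.array([[px]],float),K(c),np.array(c["D"],float))[0,0]
    R=cv2.Rodrigues(np.array(c["rvec"],float))[0]; t=np.array(c["tvec"],float).ravel()
    return -R.T@t, R.T@np.array([p[0],p[1],1.])
def onz(c,px,z):
    o,d=ray(c,px); return o+d*(z-o[2])/d[2]
def proj(c,P):
    return cv2.projectPoints(np.array(P,float).reshape(-1,1,3),np.array(c["rvec"],float),np.array(c["tvec"],float),K(c),np.array(c["D"],float))[0][:,0]
E
python3 - <<'E'
from h import *
import pickle
for n in("scene","side"):
    c=camera(n); pickle.dump(c,open(n+"0.pkl","wb")); cv2.imwrite(f"pics/{n}0.png",c["color"][:,:,::-1])
    print(n,c["vfov"],ray(c,(320,240)))
print(status.get_obs(),bot.grasp_offset)
E
```

```text
pics
scene 42.664110967677715 (array([ 1.42313239, -0.11468378,  1.13557967]), array([-0.6237417 ,  0.09541335, -0.77586008]))
side 56.445012359536186 (array([ 0.32858186, -0.61502858,  0.73339873]), array([ 0.25594732,  0.66799939, -0.69880431]))
{'time': 0.1, 'q': array([3.36191812e-05, 5.00818624e+00, 1.00379080e+01, 9.50982544e+01,
       2.32200497e-04, 9.00012872e+01]), 'qd': array([-0.06960343, -0.02265044,  0.106592  ,  0.020082  , -0.04387765,
        0.01270171]), 'joint_efforts': array([ 5.47294949e-04, -5.21561801e+01,  4.65652657e+01,  1.59993977e-02,
       -1.19309320e-06, -5.24902489e-06]), 'ee_pos': array([5.49763644e-01, 1.59309220e-06, 2.02141969e-01]), 'tcp_rot': array([-90.19283982,  89.9314669 , 179.80590643]), 'wrist_force': array([ 0.21031718,  0.26220003, -0.13755667]), 'torque': array([-0.04395397, -0.03827149, -0.00862571]), 'opening': 0.0854603685466674} 0.0187
```

View pics/scene0.png

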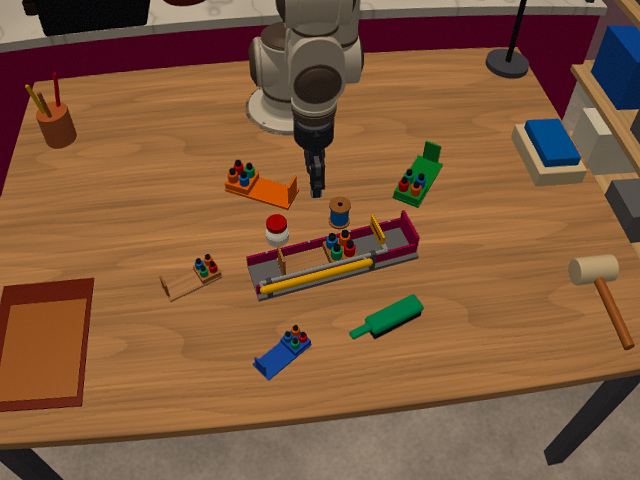

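View pics/side0.png

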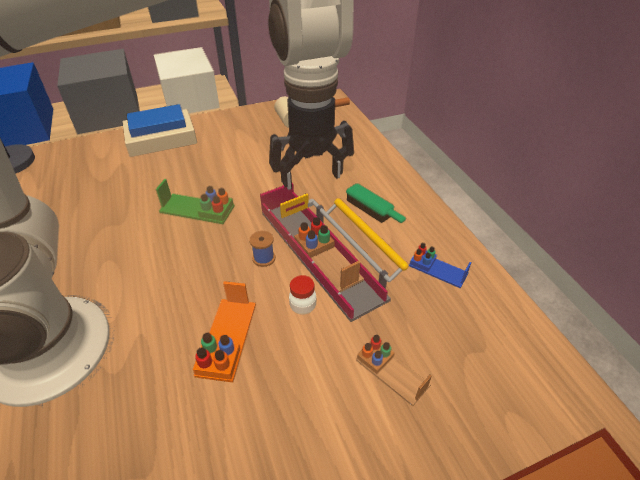

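Candidates for the rack in the scene view are orange (262,185), green (418,180), blue (283,352), small wooden (195,275), and the larger wooden one in the chute (tab 282,262; bottles 340,247). By the description it is the one in the chute. Next I measure the bar and the chute.

```bash
cat > m.py <<'E'
from h import *
import pickle
from scipy.optimize import least_squares
C={n:pickle.load(open(n+"0.pkl","rb")) for n in("scene","side")}
roi={"scene":(230,190,440,310),"side":(240,170,420,330)}
ends={}
for n,c in C.items():
    hsv=cv2.cvtColor(c["color"],cv2.COLOR_RGB2HSV)
    x0,y0,x1,y1=roi[n]; R=np.zeros(hsv.shape[:2],np.uint8); R[y0:y1,x0:x1]=255
    m=cv2.inRange(hsv,(20,170,120),(32,255,255))&R
    k,l,s,_=cv2.connectedComponentsWithStats(m)
    o=np.argsort(-s[1:,4])+1
    print(n,"yellow",[ (s[i].tolist()) for i in o[:3]])
    b=(l==o[0]).astype(np.uint8)
    p=np.argwhere(b)[:,::-1].astype(float); mu=p.mean(0); v=np.linalg.svd(p-mu,full_matrices=False)[2][0]
    t=(p-mu)@v; ends[n]=[mu+v*t.min(),mu+v*t.max()]; print(ends[n])
    mg=cv2.inRange(hsv,(150,120,40),(175,255,255))&R
    cs=cv2.findContours(mg,cv2.RETR_EXTERNAL,cv2.CHAIN_APPROX_SIMPLE)[0]
    for q in sorted(cs,key=cv2.contourArea)[-4:]: print(n,"mag",cv2.contourArea(q),cv2.approxPolyDP(q,3,True)[:,0].tolist())
    z=cv2.resize(c["color"][y0:y1,x0:x1],None,fx=3.8 if n=="scene" else 3.6,fy=3.8 if n=="scene" else 3.6,interpolation=cv2.INTER_CUBIC)
    cv2.imwrite(f"pics/{n}_crop.png",z[:,:,::-1])
# bar ends on z=82mm plane, and two-view
for n,c in C.items():
    print(n,[onz(c,e,.082).round(4) for e in ends[n]])
E
python3 m.py; python3 -c "
from h import *
from scipy.spatial.transform import Rotation as R
print(R.from_euler('xyz',status.get_obs()['tcp_rot'],degrees=True).as_matrix().round(2))"
```

```text
scene yellow [[260, 258, 113, 35, 766], [371, 214, 14, 24, 70], [370, 223, 1, 2, 2]]
[array([371.83822683, 260.39248635]), array([259.79450763, 290.2283058 ])]
scene mag 163.0 [[369, 226], [348, 232], [351, 239], [372, 233]]
scene mag 247.0 [[277, 249], [248, 256], [248, 265], [276, 258]]
scene mag 307.5 [[327, 236], [281, 250], [285, 255], [317, 247]]
scene mag 802.0 [[403, 210], [400, 218], [379, 224], [383, 231], [399, 226], [409, 244], [377, 255], [375, 262], [415, 251], [418, 236]]
side yellow [[334, 199, 74, 71, 759], [280, 194, 28, 24, 279], [287, 215, 1, 1, 1]]
[array([335.48357843, 199.4717106 ]), array([406.03741623, 267.96145615])]
side mag 50.5 [[330, 232], [355, 261]]
side mag 88.5 [[360, 264], [371, 277], [369, 284], [375, 282], [383, 290], [381, 294], [378, 290], [378, 294], [383, 294], [384, 288]]
side mag 95.5 [[292, 184], [291, 190], [284, 190], [283, 185], [261, 195], [278, 190], [277, 196], [284, 198]]
side mag 106.0 [[313, 264], [328, 282], [325, 288], [329, 291], [330, 285], [339, 297], [337, 300], [341, 298], [352, 310]]
scene [array([0.6459, 0.1184, 0.082 ]), array([ 0.6941, -0.127 ,  0.082 ])]
side [array([0.6482, 0.1194, 0.082 ]), array([ 0.6968, -0.1265,  0.082 ])]
[[-0.  1. -0.]
 [ 0. -0. -1.]
 [-1. -0. -0.]]
```

View pics/scene_crop.png

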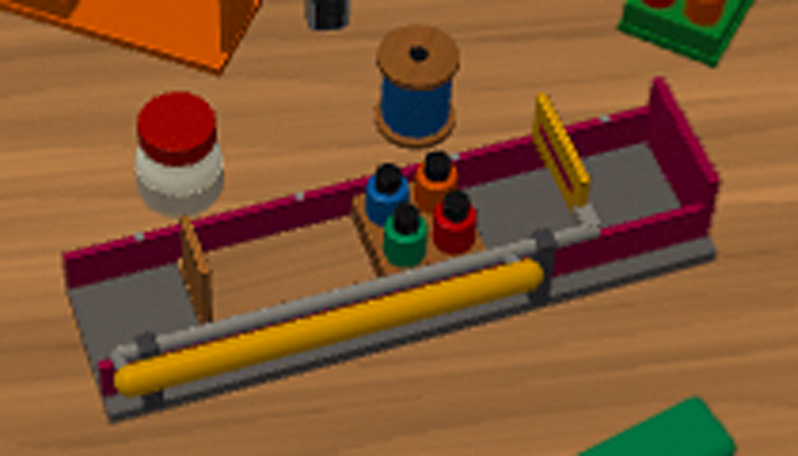

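View pics/side_crop.png

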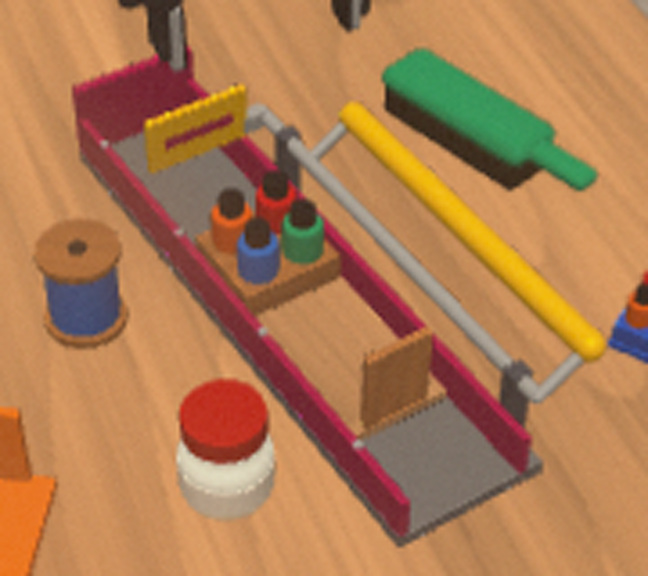

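```bash
cat > g.py <<'E'
from h import *
import pickle
O=np.array([.5537,.1477]);a=np.radians(101.15);u=np.array([np.cos(a),np.sin(a)]);n=np.array([-u[1],u[0]])
def W(x,y,z): p=O+u*x/1e3+n*y/1e3; return np.array([p[0],p[1],z/1e3])
def Ch(P): d=(np.asarray(P)[:2]-O)*1e3; return np.array([d@u,d@n,P[2]*1e3])
E
python3 - <<'E'
from g import *
C={k:pickle.load(open(k+"0.pkl","rb")) for k in("scene","side")}
for k,c in C.items():
    print(k,"stop top corners, wall start corners L,R, panel shut top corners")
    print(proj(c,[W(80,-44,65),W(80,44,65),W(-297,44,40),W(-297,-44,40),W(0,34,90),W(0,-38,90)]).round(1).tolist())
s=C["side"];print("stop side", [(v/3.6+np.array([240,170])).round(1) if 0 else (np.array(v)/3.6+[240,170]).round(1).tolist() for v in [(190,52),(75,88),(405,505),(528,440),(147,123),(245,88)]])
sc=C["scene"];print("scene",[(np.array(v)/3.8+[230,190]).round(1).tolist() for v in [(718,180),(655,80),(65,255),(110,362),(540,97),(588,190)]])
for v in [(362,360),(430,333)]: print("tab top side",Ch(onz(s,np.array(v)/3.6+[240,170],.076)).round(1))
for v in [(365,425),(430,395)]: print("tab bottom side",Ch(onz(s,np.array(v)/3.6+[240,170],.018)).round(1))
for v in [(182,222),(208,268)]: print("tab top scene",Ch(onz(sc,np.array(v)/3.8+[230,190],.076)).round(1))
print("tcp",Ch(status.get_obs()["ee_pos"]).round(1))
E
```

```text
scene stop top corners, wall start corners L,R, panel shut top corners
[[416.2, 237.4], [400.8, 209.9], [245.7, 256.0], [255.9, 286.5], [371.7, 213.7], [383.8, 237.0]]
side stop top corners, wall start corners L,R, panel shut top corners
[[292.3, 183.3], [260.2, 195.3], [350.3, 310.0], [386.5, 290.9], [279.2, 203.9], [306.7, 193.3]]
stop side [[292.8, 184.4], [260.8, 194.4], [352.5, 310.3], [386.7, 292.2], [280.8, 204.2], [308.1, 194.4]]
scene [[418.9, 237.4], [402.4, 211.1], [247.1, 257.1], [258.9, 285.3], [372.1, 215.5], [384.7, 240.0]]
tab top side [-228.    21.3   76. ]
tab top side [-231.5  -21.9   76. ]
tab bottom side [-228.2   17.2   18. ]
tab bottom side [-229.8  -27.5   18. ]
tab top scene [-228.6   14.5   76. ]
tab top scene [-224.   -22.2   76. ]
tcp [-144.1   32.4  202.1]
```

```bash
python3 -m jog '0 22 22 -3; 0 45 44 -6; 15 67 66 -9; 35 89 87 -11.15; 60 89 87 -11.15; 85 89 87 -11.15; 85 89 87 -11.15; 85 89 87 -11.15' 1; python3 - <<'E'
from g import *
o=status.get_obs();print(Ch(o["ee_pos"]).round(1),o["tcp_rot"],o["wrist_force"].round(2))
a=camera("side")["color"][150:400,230:480];b=camera("scene")["color"][170:320,220:430]
cv2.imwrite("pics/p1.png",np.hstack([cv2.resize(a,(400,400)),cv2.resize(b,(400,286)).__class__(shape=(400,400,3),dtype=np.uint8)*0+np.vstack([cv2.resize(b,(400,286)),np.zeros((114,400,3),np.uint8)])])[:,:,::-1])
E
```

```text
time: 1.1
ee_pos: [0.6392, -0.087, 0.1188]
tcp_rot: [72.8, 90.0, -6.0]
wrist_force: [-0.1, -0.1, 0.5]
opening: 0.0852
[-246.8  -38.5  118.8] [72.80073978 89.95884932 -6.04494205] [-0.06 -0.15  0.5 ]
```

View pics/p1.png

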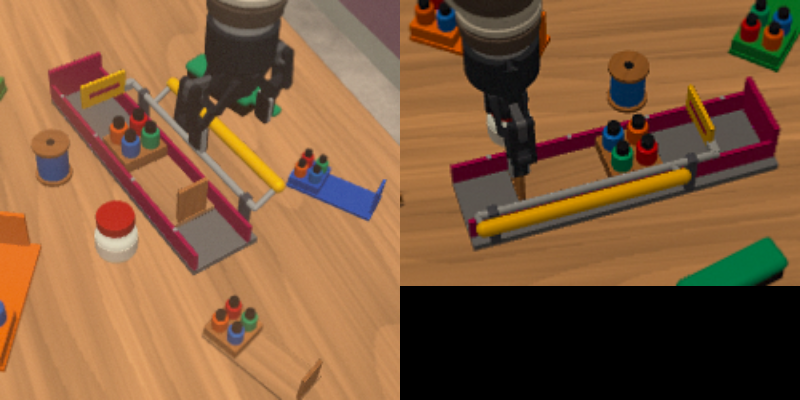

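The picture shows the fingers straddling the shaft behind the tab, with one over the bar and one over the chute. Now I descend onto the bar.

```bash
python3 -m jog '15 0 0 0; 30 0 0 0; 40 0 0 0; 44 0 0 0; 48 0 0 0; 52 0 0 0; 52 0 0 0; 52 0 0 0'; python3 -m jog '5 0 0 0; 10 0 0 0; 15 0 0 0; 20 0 0 0; 24 0 0 0; 28 0 0 0; 28 0 0 0; 28 0 0 0' ; python3 - <<'E'
from g import *
o=status.get_obs();print(Ch(o["ee_pos"]).round(1),o["wrist_force"].round(2))
a=camera("side");b=camera("scene")
# open-panel predictions: panel far edge when angle th
for th in (0,0.9,1.0,1.15):
    # panel tip at r: shut tip y +34 (86 from shaft), z 90 top (+30)
    P=[]
    for (yy,zz) in((86,30),(14,30)):
        P.append(W(0,-52+yy*np.cos(th)-zz*np.sin(th),60+yy*np.sin(th)+zz*np.cos(th)))
    print(th,proj(a,P).round(1).tolist(),proj(b,P).round(1).tolist())
A=cv2.resize(a["color"][130:330,230:430],(400,400));B=cv2.resize(b["color"][140:300,240:440],(400,320))
cv2.imwrite("pics/p2.png",np.hstack([A,np.vstack([B,np.zeros((80,400,3),np.uint8)])])[:,:,::-1])
E
```

```text
time: 2.2
ee_pos: [0.6392, -0.087, 0.0661]
tcp_rot: [72.5, 90.0, -6.3]
wrist_force: [-0.4, -0.8, -0.7]
opening: 0.0856
time: 3.2
ee_pos: [0.6384, -0.0871, 0.0374]
tcp_rot: [-100.1, 89.9, -179.0]
wrist_force: [-1.0, -0.4, 2.1]
opening: 0.0854
[-246.7  -37.7   37.4] [-0.99 -0.44  2.1 ]
0 [[279.2, 203.9], [306.7, 193.3]] [[371.7, 213.7], [383.8, 237.0]]
0.9 [[300.0, 175.7], [317.3, 189.3]] [[383.4, 215.0], [388.8, 246.8]]
1.0 [[303.4, 173.5], [318.4, 189.4]] [[385.1, 217.1], [389.2, 248.2]]
1.15 [[308.6, 170.8], [319.8, 189.9]] [[387.6, 221.0], [389.8, 250.4]]
```

View pics/p2.png

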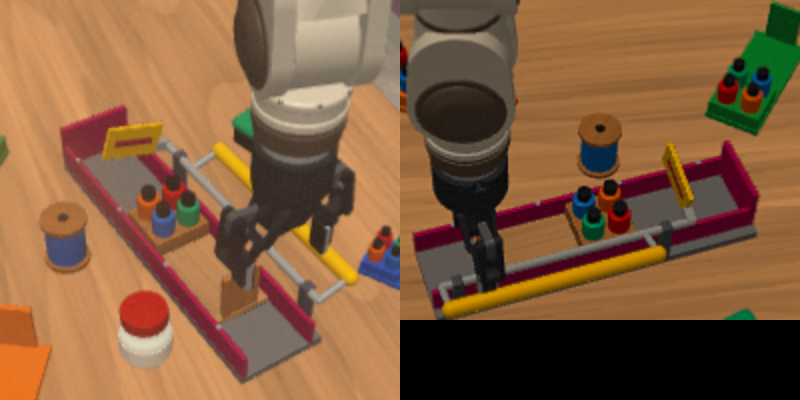

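```bash
python3 - <<'E'
from g import *
a=camera("side");b=camera("wrist");cv2.imwrite("pics/p3.png",np.hstack([cv2.resize(a["color"][210:290,330:430],(400,320),interpolation=cv2.INTER_CUBIC),cv2.resize(b["color"],(400,320))])[:,:,::-1])
for y in(-80,-86,-92):print(y,((proj(a,[W(-247,y,50),W(-247,y,80)])-[330,210])*4).round(0).tolist())
E
```

```text
-80 [[223.0, 219.0], [229.0, 179.0]]
-86 [[232.0, 214.0], [238.0, 174.0]]
-92 [[241.0, 210.0], [248.0, 170.0]]
```

View pics/p3.png

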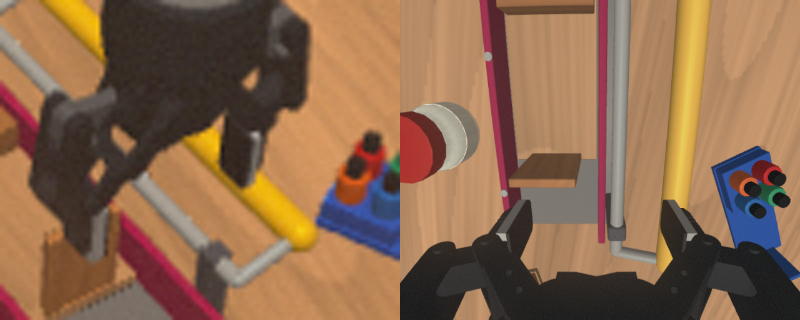

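```bash
python3 - <<'E'
from g import *
a=camera("side")
def onx(px,X):
    o,d=ray(a,px); c0=Ch(o);c1=Ch(o+d); return (c0+(c1-c0)*(X-c0[0])/(c1[0]-c0[0])).round(1)
for nm,p in dict(Bl=(88,255),Bm=(97,262),Br=(105,255),Al=(225,180),Am=(245,189),Ar=(262,160)).items():
    px=np.array(p)/4+[330,210]; print(nm,onx(px,-258),onx(px,-247),onx(px,-236))
E
```

```text
Bl [-258.    15.8   90.3] [-247.     7.1   74.5] [-236.    -1.6   58.7]
Bm [-258.     9.9   81.7] [-247.     1.1   65.6] [-236.    -7.7   49.6]
Br [-258.     5.4   84. ] [-247.    -3.6   68. ] [-236.   -12.5   52. ]
Al [-258.   -66.5   96.3] [-247.   -77.2   80.6] [-236.   -87.9   64.9]
Am [-258.   -81.2   81.6] [-247.   -92.3   65.5] [-236.  -103.4   49.5]
Ar [-258.   -89.8   97.8] [-247.  -101.    82.1] [-236.  -112.3   66.5]
```

```bash
python3 - <<'E'
from g import *
T=[]
for k,(x0,y0,x1,y1) in dict(side=(300,130,440,290),scene=(240,180,340,300)).items():
    a=camera(k);s=600/(y1-y0)*.95
    im=cv2.resize(a["color"][y0:y1,x0:x1],None,fx=s,fy=s,interpolation=cv2.INTER_CUBIC)[:,:,::-1].copy()
    for z,col in((37,(255,0,255)),(50,(0,255,0)),(80,(255,255,0)),(107,(0,0,255))):
        for X in(-258,-236):
            for y in(-95,-80,5,20):
                p=(proj(a,[W(X,y,z)])[0]-[x0,y0])*s; cv2.circle(im,tuple(int(v) for v in p),3,col,-1)
    T.append(im[:,:395])
cv2.imwrite("pics/p4.png",np.hstack(T))
E
```

```text
(no output)
```

View pics/p4.png

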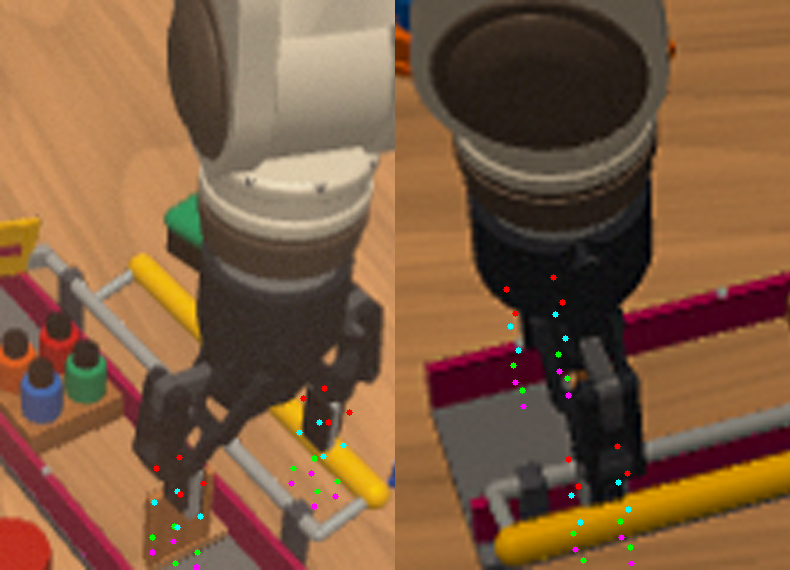

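The overlay shows the tips at about z 78–80 (finger A on the bar), higher than the nominal figure implies. Closing partly lets the fingers reach further below the palm. I'll lift, narrow the opening, shift outward and press again, tracking the gate angle from the panel pixels.

```bash
cat > th.py <<'E'
from g import *
from scipy.optimize import minimize_scalar
roi={"side":(268,150,335,216),"scene":(362,190,396,262)}
for k,(x0,y0,x1,y1) in roi.items():
    c=camera(k); hsv=cv2.cvtColor(c["color"],cv2.COLOR_RGB2HSV)
    m=np.zeros(hsv.shape[:2],np.uint8); m[y0:y1,x0:x1]=cv2.inRange(hsv,(20,150,80),(34,255,255))[y0:y1,x0:x1]
    K_,l,s,_=cv2.connectedComponentsWithStats(m)
    i=1+np.argmax(s[1:,4]); p=np.argwhere(l==i)[:,::-1].mean(0)
    def mid(t,y=50,z=10): return proj(c,[W(0,-52+y*np.cos(t)-z*np.sin(t),60+y*np.sin(t)+z*np.cos(t))])[0]
    r=minimize_scalar(lambda t:np.sum((mid(t)-p)**2),bounds=(-.1,1.3),method="bounded")
    print(k,"area",s[i,4],"centroid",p.round(1),"theta",round(r.x,2),"err px",round(r.fun**.5,1))
o=status.get_obs();print("tcp",Ch(o["ee_pos"]).round(1),"F",o["wrist_force"].round(1),"open",round(o["opening"]*1e3,1),"t",round(o["time"],2))
E
python3 th.py; python3 -m jog '-10 0 0 0; -20 0 0 0; -30 0 0 0; -30 7 0 0; -30 14 0 0; -30 14 0 0; -30 14 0 0; -30 14 0 0' 0.7 ; python3 th.py; python3 -m jog '5 0 0 0; 10 0 0 0; 14 0 0 0; 18 0 0 0; 22 0 0 0; 26 0 0 0; 26 0 0 0; 26 0 0 0'; python3 th.py
```

```text
side area 294 centroid [295.2 199.4] theta 0.31 err px 0.2
scene area 199 centroid [378.6 228. ] theta 0.37 err px 0.2
tcp [-246.8  -38.2   37.7] F [-2.3 -0.   1. ] open 85.3 t 3.65
time: 4.65
ee_pos: [0.6526, -0.0843, 0.0676]
tcp_rot: [-100.8, 90.0, -179.6]
wrist_force: [-0.2, 0.2, -0.4]
opening: 0.0598
side area 264 centroid [294.8 203.7] theta 0.1 err px 0.9
scene area 190 centroid [377.2 230.3] theta 0.06 err px 0.1
tcp [-246.8  -52.2   67.8] F [ 0. -1. -0.] open 59.8 t 4.75
time: 5.75
ee_pos: [0.6521, -0.0843, 0.0414]
tcp_rot: [-102.0, 89.9, 179.2]
wrist_force: [-1.5, -0.3, 1.3]
opening: 0.0598
side area 288 centroid [296.3 197.6] theta 0.41 err px 0.0
scene area 202 centroid [379.3 227.9] theta 0.46 err px 0.1
tcp [-246.7  -51.7   41.5] F [-2.1  0.3  1.1] open 60.1 t 5.85
```

```bash
python3 -m jog '-10 0 0 0; -20 0 0 0; -26 0 0 0; -26 0 0 0; -26 0 0 0; -22 0 0 0; -17 0 0 0; -12 0 0 0' 0.86 ; python3 -m jog '5 0 0 0; 10 0 0 0; 15 0 0 0; 20 0 0 0; 25 0 0 0; 25 0 0 0; 25 0 0 0; 25 0 0 0'; python3 th.py
```

```text
time: 6.85
ee_pos: [0.6525, -0.0842, 0.053]
tcp_rot: [-112.7, 90.0, 168.5]
wrist_force: [0.9, 0.3, 2.4]
opening: 0.0739
time: 7.85
ee_pos: [0.6609, -0.0829, 0.0335]
tcp_rot: [83.7, 89.0, 4.9]
wrist_force: [25.9, 7.7, 7.9]
opening: 0.0734
side area 300 centroid [296.5 196.4] theta 0.46 err px 0.4
scene area 199 centroid [379.9 228. ] theta 0.54 err px 0.1
tcp [-247.   -60.6   33.5] F [26.5  7.2  8.1] open 73.6 t 7.95
```

```bash
python3 - <<'E'
from g import *
T=[]
for k,(x0,y0,x1,y1) in dict(side=(320,190,420,290),wrist=(0,0,640,480)).items():
    a=camera(k);T.append(cv2.resize(a["color"][y0:y1,x0:x1],(400,400),interpolation=cv2.INTER_CUBIC)[:,:,::-1])
cv2.imwrite("pics/p5.png",np.hstack(T))
E
```

```text
(no output)
```

View pics/p5.png

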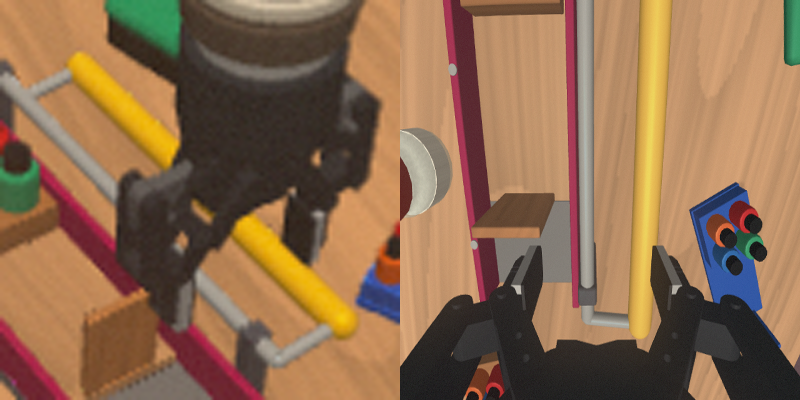

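```bash
python3 - <<'E'
from g import *
w=camera("wrist");s=camera("side");c=Ch(status.get_obs()["ee_pos"]);print(c)
def ony(cam,px,Y):
    o,d=ray(cam,px);a=Ch(o);b=Ch(o+d);return (a+(b-a)*(Y-a[1])/(b[1]-a[1])).round(1)
print("A",ony(w,(408,296),c[1]-36.8),ony(w,(425,350),c[1]-36.8),"B",ony(w,(228,296),c[1]+36.8),ony(w,(206,342),c[1]+36.8))
print("side A",[ony(s,(396,255.5),c[1]-v) for v in(37,42)],"B",[ony(s,(365,272),c[1]+v) for v in(37,42)])
print("cam",Ch(ray(w,(320,240))[0]))
E
```

```text
[-247.01629012  -60.54182466   33.49821553]
A [-235.2  -97.3   76.9] [-243.3  -97.3  101.3] B [-239.2  -23.7   67.7] [-238.8  -23.7  102.2]
side A [array([-254.4,  -97.5,   74.3]), array([-249.5, -102.5,   67.2])] B [array([-249.5,  -23.5,   63.6]), array([-255.4,  -18.5,   72.2])]
cam [-171.15739468  -57.51958253  203.81048559]
```

```bash
python3 -m jog '-15 0 0 0; -30 0 0 0; -42 0 0 0; -42 -4.7 0 0; -42 -4.7 0 0; -37 -4.7 0 0; -30 -4.7 0 0; -25 -4.7 0 0' ; python3 -m jog '5 0 0 0; 10 0 0 0; 15 0 0 0; 20 0 0 0; 25 0 0 0; 25 0 0 0; 25 0 0 0; 25 0 0 0'; python3 th.py
```

```text
time: 9.15
ee_pos: [0.648, -0.0851, 0.0528]
tcp_rot: [-121.6, 90.0, 159.6]
wrist_force: [4.7, 0.8, 7.0]
opening: 0.0735
time: 10.15
ee_pos: [0.6477, -0.0852, 0.0287]
tcp_rot: [-101.0, 89.9, -179.8]
wrist_force: [-2.3, -0.1, 1.3]
opening: 0.0736
side area 292 centroid [298.9 193. ] theta 0.65 err px 0.5
scene area 209 centroid [381.2 228.1] theta 0.7 err px 0.2
tcp [-246.7  -47.2   28.7] F [-2.8 -1.5  2.7] open 73.3 t 10.25
```

```bash
python3 -m jog '3 0 0 0; 6 0 0 0; 9 0 0 0; 12 0 0 0; 14 0 0 0; 14 0 0 0; 14 0 0 0; 14 0 0 0'; python3 th.py
```

```text
time: 11.25
ee_pos: [0.6482, -0.0853, 0.0149]
tcp_rot: [54.5, 90.0, -24.3]
wrist_force: [-2.7, -0.9, 2.6]
opening: 0.0732
side area 296 centroid [304.8 186.8] theta 1.03 err px 0.9
scene area 217 centroid [384.4 230.4] theta 1.03 err px 0.4
tcp [-246.8  -47.7   14.9] F [-2.3 -0.3  4.1] open 73.5 t 11.35
```

```bash
python3 -m jog '2 0 0 0; 3.5 0 0 0; 3.5 0 -7 0; 3.5 0 -14 0; 3.5 0 -22 0; 3.5 0 -30 0; 3.5 0 -38 0; 3.5 0 -38 0'; python3 th.py; python3 - <<'E'
from g import *
T=[]
for k,(x0,y0,x1,y1) in dict(side=(250,130,420,300),scene=(240,140,440,310)).items():
    a=camera(k);T.append(cv2.resize(a["color"][y0:y1,x0:x1],(400,400),interpolation=cv2.INTER_CUBIC)[:,:,::-1])
cv2.imwrite("pics/p6.png",np.hstack(T))
E
```

```text
time: 12.35
ee_pos: [0.6412, -0.0472, 0.0115]
tcp_rot: [92.3, 89.9, 13.4]
wrist_force: [0.2, -1.5, 2.6]
opening: 0.0733
side area 305 centroid [306.7 185.6] theta 1.13 err px 0.8
scene area 222 centroid [385.2 231.5] theta 1.12 err px 0.4
tcp [-208.2  -48.1   11.5] F [1.4 2.2 2.9] open 73.4 t 12.45
```

View pics/p6.png

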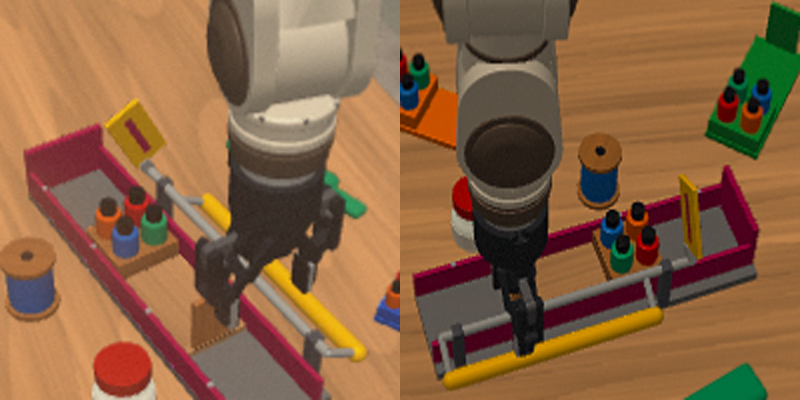

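The gate stands open at about 1.12 rad (panel at 135,130 in the left crop) and the finger is on the tab, with the rack moving. I keep pushing.

```bash
python3 -m jog '0 0 -8 0; 0 0 -16 0; 0 0 -24 0; 0 0 -32 0; 0 0 -40 0; 0 0 -48 0; 0 0 -56 0; 0 0 -64 0'; python3 th.py
```

```text
time: 13.55
ee_pos: [0.6286, 0.0139, 0.0114]
tcp_rot: [1.8, 89.9, -77.1]
wrist_force: [1.6, -6.9, 2.4]
opening: 0.0736
side area 303 centroid [306.8 185.6] theta 1.13 err px 0.8
scene area 216 centroid [385.4 231.4] theta 1.12 err px 0.6
tcp [-144.8  -47.6   11.3] F [-0.  -0.9  3.3] open 73.6 t 13.65
```

```bash
python3 -m jog '0 0 -7 0; 0 0 -14 0; 0 0 -20 0; 0 0 -26 0; 0 0 -31 0; 0 0 -34 0; 0 0 -36 0; 0 0 -36 0'; python3 -m jog '0 0 -1 0; 0 0 -2 0; 0 0 -3 0; 0 0 -4 0; 0 0 -5 0; 0 0 -6 0; 0 0 -6 0; 0 0 -6 0'; python3 th.py
```

```text
time: 14.65
ee_pos: [0.6216, 0.0494, 0.0113]
tcp_rot: [1.1, 89.9, -77.8]
wrist_force: [1.1, -5.8, 3.7]
opening: 0.0735
time: 15.65
ee_pos: [0.6215, 0.0508, 0.0124]
tcp_rot: [6.0, 89.5, -73.0]
wrist_force: [4.0, -27.5, 8.0]
opening: 0.0734
side area 301 centroid [306.2 186. ] theta 1.1 err px 0.8
scene area 218 centroid [385.1 231.2] theta 1.1 err px 0.5
tcp [-108.1  -47.8   12.4] F [  3.  -26.9   8.3] open 73.4 t 15.75
```

```bash
python3 - <<'E'
from g import *
T=[]
for k,(x0,y0,x1,y1) in dict(side=(240,150,370,280),scene=(310,180,440,310)).items():
    a=camera(k);im=cv2.resize(a["color"][y0:y1,x0:x1],(400,400),interpolation=cv2.INTER_CUBIC)[:,:,::-1].copy()
    for P in [W(80,36,18),W(80,-36,18),W(15,36,39),W(-95,22,76),W(-95,-22,76),W(15,-36,39)]:
        p=(proj(a,[P])[0]-[x0,y0])*400/130;cv2.circle(im,tuple(int(v) for v in p),2,(0,255,0),-1)
    T.append(im)
cv2.imwrite("pics/p7.png",np.hstack(T))
E
```

```text
(no output)
```

View pics/p7.png

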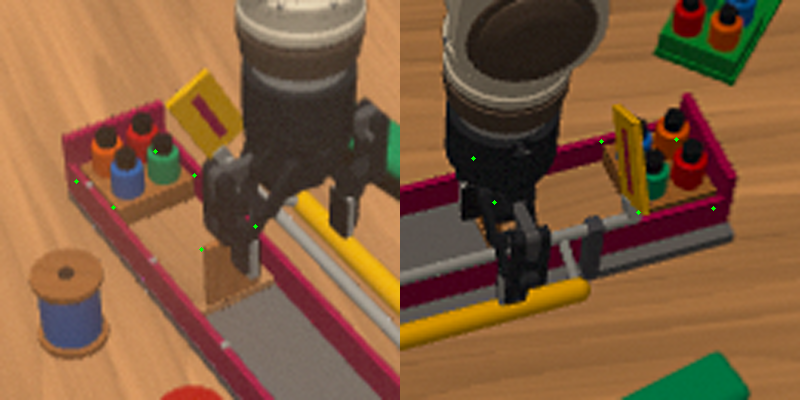

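The rack's block and tab coincide with the home projections (side crop 113,207 and 202,250), and the push met 27 N of solid resistance. I back off a little with the bar still held, then lift off.

```bash
python3 -m jog '0 0 3 0; 0 0 7 0; 0 0 12 0; 0 0 12 0; -8 0 12 0; -16 0 12 0; -24 0 12 0; -32 0 12 0'; python3 -m jog '-10 0 0 0; -20 0 0 0; -35 0 0 0; -55 0 0 0; -75 0 0 0; -100 0 0 0; -120 0 0 0; -120 0 0 0';python3 -m jog '0 0 20 0; 0 0 40 0; 0 0 60 0; 0 0 80 0; 0 0 100 0; 0 0 110 0; 0 0 110 0; 0 0 110 0'; python3 th.py; python3 - <<'E'
from g import *
T=[]
for k,(x0,y0,x1,y1) in dict(side=(240,150,400,310),scene=(240,160,440,310)).items():
    a=camera(k);T.append(cv2.resize(a["color"][y0:y1,x0:x1],(400,400),interpolation=cv2.INTER_CUBIC)[:,:,::-1].copy())
    im=T[-1]
    for P in [W(15,36,39),W(-95,22,76),W(-95,-22,76)]:
        p=(proj(a,[P])[0]-[x0,y0])*[400/(x1-x0),400/(y1-y0)];cv2.circle(im,tuple(int(v) for v in p),2,(0,255,0),-1)
cv2.imwrite("pics/p8.png",np.hstack(T))
E
```

```text
time: 16.85
ee_pos: [0.6224, 0.0443, 0.0438]
tcp_rot: [-90.0, 90.0, -168.8]
wrist_force: [-0.8, 0.0, 0.5]
opening: 0.0731
time: 17.85
ee_pos: [0.6235, 0.0444, 0.1655]
tcp_rot: [83.1, 89.8, 4.3]
wrist_force: [-0.1, -0.5, -0.8]
opening: 0.0736
time: 18.85
ee_pos: [0.6438, -0.0632, 0.1633]
tcp_rot: [-164.6, 90.0, 116.6]
wrist_force: [0.4, 0.5, 0.3]
opening: 0.0735
side area 282 centroid [294.5 203.9] theta 0.08 err px 0.7
scene area 187 centroid [377.1 229.9] theta 0.09 err px 0.1
tcp [-224.1  -47.7  163.4] F [-0.1  0.   0.3] open 73.7 t 18.95
```

View pics/p8.png

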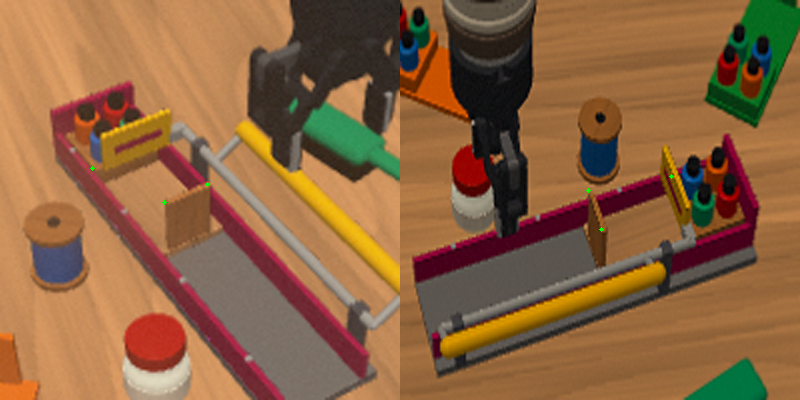

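```bash
python3 -c "
from workcell import bot
print(bot.job_done())"
```

```text
the job is handed in; nothing more can be done
None
```

The larger wooden rack is home against the end stop and the gate is shut behind the bottles. I handed the job in at about 19 s on the robot clock.

**What I did:** one fingertip held the yellow bar down, with the gate measured at about 1.1 rad during the push. The other finger pushed the rack by its tab along the chute until it met solid resistance of about 27 N. I backed off 12 mm with the bar still held, then lifted clear so the gate closed.

**Last checks:**
- **Rack:** its tab sits within about 2 mm of the home position in both views.
- **Gate:** the panel reads 0.08–0.09 rad, the same as the 0.06–0.10 I read when it was shut and untouched.
- **Robot:** clear of everything, with the wrist force near zero.
- **Jar, spool and brush:** they look unmoved, but I did not measure their positions. The last picture shows only part of the brush.

**What disagreed:**
- **Finger length:** the opened fingertips stood about 36 mm behind the TCP, not the 13 mm I expected, so I set the press height from the measured gate angle.
- **Slipped presses:** of four presses on the bar, I abandoned three. In the first two the fingertip sat too far to the inner side of the bar. In the third it slipped off the outer side, with about 28 N at the wrist. The rack was still well short of the gate each time, so the gate did not touch it.

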